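# Seat the flat depth gauge in the slotted heating block

### The job

Check that the slot of the heating block is clear: lift the depth gauge with the flat blade out of its rack and lower its blade into the aluminium block that has the long straight slot, all the way down until the gauge's flange lies flat on top of the block, then let go and leave it there. Guide the blade into the slot in the gripper rather than dropping it in, and leave the other gauge, the one with the round pin, hanging in the rack.

Things in the scene. Friction and masses are not known exactly. Their poses are not given: they have to be found in the camera images.
- blade_gauge: Loose gauge, about 0.15 kg, hanging upright in a rack bay. Steel flange 44 (x) x 54 (y) x 5 mm; below it a flat blade 6 (x) x 30 (y) mm, 45 mm long; above it a flat black handle 14 (x) x 26 (y) mm, from 5 to 60 mm above the origin: grip it from above across its 14 mm (fingers closing along x). Origin: centre of the flange's underside, z up; 62 mm above the table at the start.
- plug_gauge: The other gauge, to be left alone, in the other bay of the rack (which bay varies). Same flange, but a round steel pin of diameter 22 mm, 45 mm long, and a round black handle of diameter 28 mm reaching 60 mm above the origin. Origin: centre of the flange's underside; z up.
- gauge_rack: Fixed grey plastic rack: base plate 90 (x) x 200 (y) x 8 mm, four posts 62 mm high, each 40 (x) x 12 (y) mm, forming two 38 mm wide bays centred at y = +50 and -50 mm. Gauges hang with their flange ends on the posts and lift straight out upwards. Origin: centre of the underside; z up.
- slot_block: Fixed aluminium block, 80 x 80 x 60 mm high, one centred slot in its top, 18 mm wide (x), 50 mm long (y), 50 mm deep; its long edges are bevelled, 32 mm apart at the top, 18 mm from 7 mm down. Origin: centre of the underside; y along the slot, z up. A like-sized block with five round bores stands nearby; it is not the one meant, and the two may change places.
Mind the look-alikes: they are no part of the job. Leave any yellow look-alike of the blade_gauge alone. What is shaped like the slot_block but yellow is not meant.

How it is judged:
By the outcome, as a careful person would: the job done as asked, in the order asked, and still so for the second after the job is handed in, with the robot touching nothing.
It also fails if it takes over 32 s, if anything falls off the work surface, if the arm or the gripper's body presses on something with over 40 N, if the wrist force passes 120 N, or if a joint passes its speed limit or range.

### The arm

A 6-joint arm with a two-finger parallel gripper is mounted at the origin on the work surface. World frame = base frame: x ahead of the robot, y to its left, z up, the work surface at z = 0. Lengths are in mm, angles in rad, forces in N, time in s.
With the tool pointing down it reaches from about 350 to 925 mm from the base axis. Payload 6.4 kg.
Tool frame: the origin (TCP) lies midway between the tips of the shut fingers; the grasp point (between the pads) lies 19 mm behind it (grip_depth is the distance from the TCP to the grasp point, in mm); z points along the fingers, x is the direction in which the jaws open and shut, and the axes are right-handed (so a half turn about z gives the same grasp; the last joint's range is limited). The gripper opens to 94 mm and grips with 3 to 60 N. Pads are 16 mm wide; open, the fingers measure 119 mm over their backs; the gripper's body (75 mm by 177 mm) begins 78 mm behind the grasp point.
Start: joints at [-1.409, 0.245, 1.558, -0, 1.339, -0.174], TCP at [214.196, -613.705, 205.455] pointing down, gripper open.
Joint ranges: [-3.13, 3.13], [-1.02, 2.26], [0.13, 2.54], [-0.95, 4.09], [0.21, 2.88], [-2.74, 2.74]. Speed limits (rad/s): [2.57, 2.57, 3.14, 3.14, 3.14, 3.14].

### API

Orientations are given as a rotation vector (axis times angle).
In Python, from plant import * gives the robot as it stands.
- The arm moves only by the tool drive_tool, never from a script. Its argument "increments" is a list of rows, each a list of 3 entries, a list of its own where there are three numbers: the shift along the tool's x, y, z in m, then the turn, a rotation vector about the tool's x, y, z in degrees, then the opening, from 0 (shut) to 1 (fully open). In form: [[[dx, dy, dz], [ax, ay, az], gripper], ...]. A call has exactly 5 rows; each row is the pose to reach, as a shift and turn from the pose commanded when the call began, along the tool's axes at that moment; what a row does not reach only later rows make up. A row lasts 1/8 s, in which the tool goes at most 62.5 mm and 10.7 degrees, less where a joint would pass 70% of its speed; a pose out of reach is approached as far as the arm can. A call with a gripper value outside its range is refused whole. The fingers move at their own pace and stop on an object; the grip force is fixed at half the most. Time passes only in rows, so rows that repeat a pose let the fingers close, or fill a call up. It gives the time, the measured TCP pose, the force and the opening at its end, in the units of the state.
- observe(): the state, without advancing time (a new reading comes with each control period).
- capture(name): name is "scene" or "side" or "wrist"; returns the picture (480x640x3 uint8, blue, green, red); there is no depth.
- camera_params(name): a dict with "intrinsics" (3x3 intrinsics, pixels), "R" (3x3) and "t" (3): a world point X has camera coordinates R X + t; the wrist camera has in their place "mount" (4x4, takes a point from camera to tool coordinates, whose origin is the TCP and whose axes are the tool frame's). Camera axes: x right, y down, z forward; pixel columns grow to the right and rows downward; lengths in mm; the calibration is good to about 2 mm. A picture is of the moment at which its call begins: read the wrist's pose just before it. camera_params takes no time and is no camera call.
- finish_job(): hands the job in, once; it reports no verdict.
The state is a dict: "time_s": time; "joint_positions": joint angles; "joint_velocities": joint speeds; "tau": joint torques, N m; "position": TCP position; "tool_rot": TCP orientation; "contact_force": force on the tool from outside, world axes, zero at the start; "torque": the same for the moment, N m; "grip_width": finger opening in mm.
Only numpy, scipy, OpenCV 4.12 (cv2) and the standard library are available. Lean on these libraries where they do the work, as an engineer would, in place of code of your own. Each camera call takes 0.05 s, during which the arm holds its last target.

## Working session

There is one attempt and no reset: what is moved stays moved. The work goes in short steps, Python scripts to look and compute and a tool call to move; the robot and the scene stay as the last step left them, time stands still between calls to the robot, and variables do not carry over. Pictures are saved under pics/ and viewed, and the job is handed in when it is done.

Besides the shell and the picture viewer there is one more tool, called as name(argument=value, ...) on one line, values as JSON. drive_tool: Moves the arm, as the interface text tells. Its arguments: {"type":"object","properties":{"increments":{"type":"array"}},"required":["increments"]}

```bash
mkdir -p pics; ls; python3 - <<'E'
from plant import *
import cv2
print(observe())
for n in ("scene","side","wrist"):
    cv2.imwrite(f"pics/{n}0.png",capture(n)); print(n,camera_params(n))
E
```

```text
pics
{'time_s': 0.0, 'joint_positions': array([-1.40909654e+00,  2.45809308e-01,  1.55897725e+00, -4.66789672e-06,
        1.33873951e+00, -1.74108495e-01]), 'joint_velocities': array([-0.00066908,  0.00046991, -0.00082252, -0.00019016,  0.00070657,
       -0.00015974]), 'tau': array([-2.48461356e-04, -4.15830374e+01, -3.14606595e+01,  6.84975763e-02,
        3.30790901e-02, -1.34105635e-04]), 'position': array([ 214.09711403, -613.09268534,  204.36819608]), 'tool_rot': array([-2.56032233e+00,  1.81816619e+00,  2.13825794e-03]), 'contact_force': array([ 0.94220705,  0.04897281, -0.99464956]), 'torque': array([0.00454898, 0.03915852, 0.02882571]), 'grip_width': 94.11334349333005}
scene {'intrinsics': array([[568.47986397,   0.        , 326.24156383],
       [  0.        , 568.47986397, 235.56991686],
       [  0.        ,   0.        ,   1.        ]]), 'R': array([[-0.20094335,  0.97959679,  0.00344991],
       [ 0.72601923,  0.15128983, -0.67082595],
       [-0.65766089, -0.13229331, -0.7416068 ]]), 't': array([ 121.41962915, -375.16820036, 1624.95119457])}
side {'intrinsics': array(
[... 185 characters left out ...]
8,  0.011292  ],
       [-0.24649391, -0.74791353, -0.61633279],
       [ 0.20651956,  0.58081261, -0.78740484]]), 't': array([-533.1998823 ,  203.94097936,  882.86512313])}
wrist {'intrinsics': array([[342.63104855,   0.        , 317.6075168 ],
       [  0.        , 342.63104855, 237.27331932],
       [  0.        ,   0.        ,   1.        ]]), 'mount': array([[ 9.99999488e-01,  5.75373671e-04,  8.32737969e-04,
        -1.47801820e+00],
       [-7.55546597e-04,  9.71788109e-01,  2.35854405e-01,
        -6.67487672e+01],
       [-6.73540441e-04, -2.35854914e-01,  9.71788046e-01,
        -1.79569846e+02],
       [ 0.00000000e+00,  0.00000000e+00,  0.00000000e+00,
         1.00000000e+00]])}
```

View pics/scene0.png

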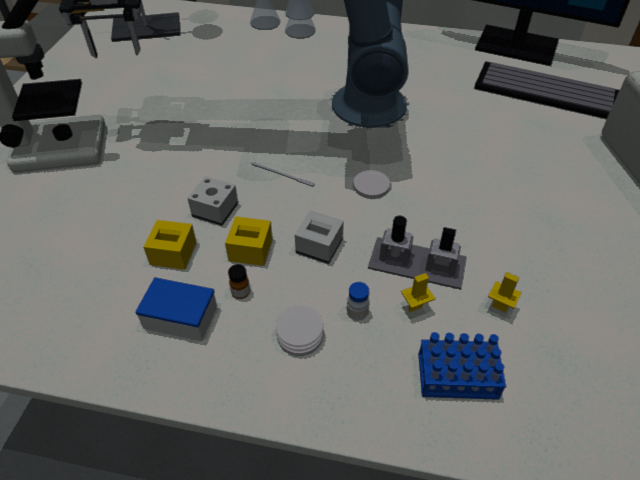

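View pics/side0.png

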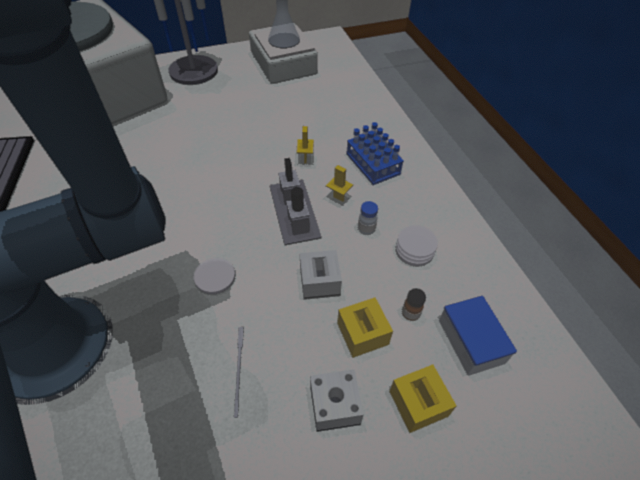

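View pics/wrist0.png

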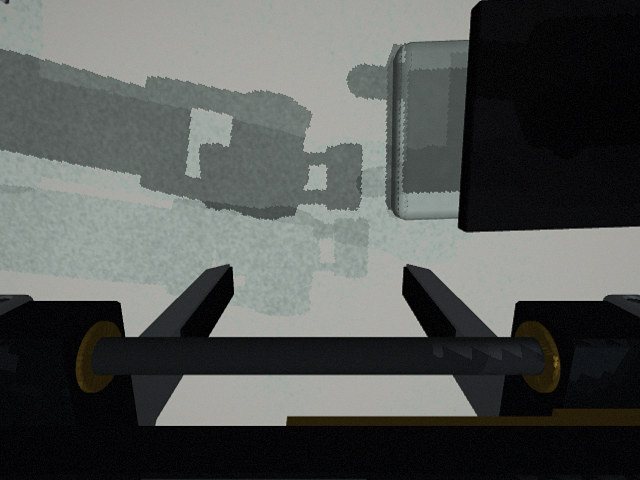

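The two grey/black gauges in the rack are at scene (397,240) and (445,250). The yellow ones at (418,293) and (505,293) are look-alikes. For the block there is a grey slotted one at (320,237), a bored one at (213,200), and yellow ones at (170,243) and (249,240). I'll confirm with enlarged crops.

```bash
python3 - <<'E'
import cv2,numpy as np
a=cv2.imread("pics/scene0.png")[195:295,290:480]; b=cv2.imread("pics/side0.png")[145:305,255:355]
a=cv2.resize(a,None,fx=4,fy=4,interpolation=cv2.INTER_CUBIC);cv2.imwrite("pics/cs.png",a)
b=cv2.resize(b,None,fx=3.7,fy=3.7,interpolation=cv2.INTER_CUBIC);cv2.imwrite("pics/cd.png",b)
E
```

```text
(no output)
```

View pics/cs.png

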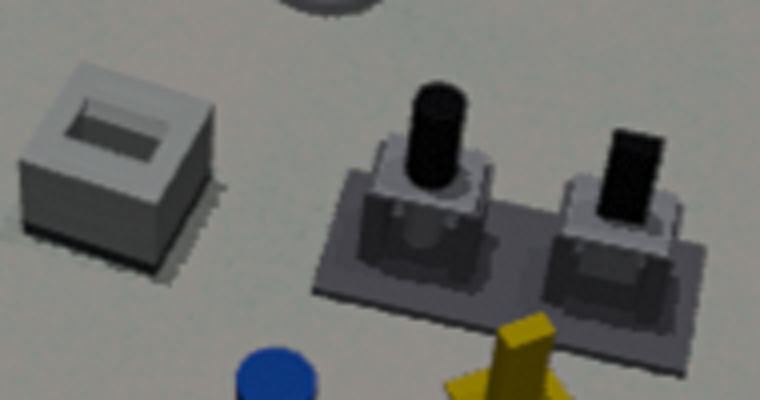

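View pics/cd.png

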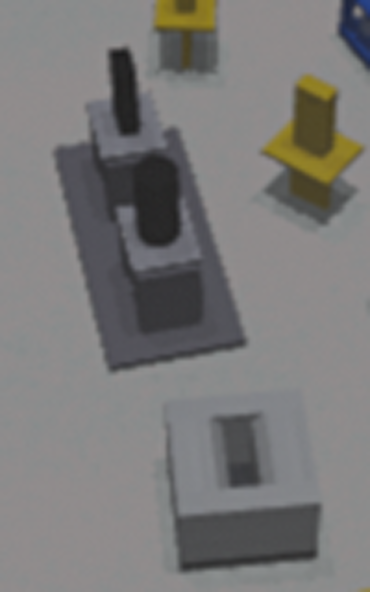

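The crops confirm it. The blade gauge is the right one in the scene view (445,240): flat handle, with the flat blade visible below. The plug gauge is the round one at (399,230). The grey slot block is at (320,235). Next I'll get rough poses by casting rays through the corners.

```bash
cat > h.py <<'E'
import numpy as np, cv2
from plant import *
from scipy.spatial.transform import Rotation as Ro
def cam(n,st=None):
    c=camera_params(n);K=np.array(c["intrinsics"])
    if n!="wrist": R=np.array(c["R"]);t=np.array(c["t"]);return K,R.T,-R.T@t
    M=np.array(c["mount"]);T=Ro.from_rotvec(st["tool_rot"]).as_matrix()
    return K,T@M[:3,:3],T@M[:3,3]+st["position"]
def ray(c,p,z):
    K,R,o=c;d=R@np.linalg.inv(K)@np.array([p[0],p[1],1.]);return o+d*(z-o[2])/d[2]
def proj(c,X):
    K,R,o=c;q=K@(R.T@(np.asarray(X,float)-o));return q[:2]/q[2]
E
python3 - <<'E'
from h import *
np.set_printoptions(precision=1,suppress=True)
S=cam("scene");D=cam("side")
f=lambda p:(p[0]/4+290-.4,p[1]/4+195-.4)
g=lambda p:(p[0]/3.7+255-.4,p[1]/3.7+145-.4)
for nm,z,a,b in(("block",60,[(83,63),(215,105),(157,202),(20,160)],[(165,400),(307,390),(322,505),(178,515)]),
 ("rack",8,[(352,170),(705,245),(685,375),(313,292)],[(54,150),(175,130),(245,342),(112,368)]),
 ("handle",122,[(614,130),(665,138)],[(109,51),(128,47)])):
  for P in([ray(S,f(p),z)[:2] for p in a],[ray(D,g(p),z)[:2] for p in b]):
    P=np.array(P);print(nm,P.mean(0));print(P.tolist());
    e=np.diff(np.vstack([P,P[:1]]),axis=0);print(np.degrees(np.arctan2(e[:,1],e[:,0])),np.hypot(*e.T))
E
```

```text
block [553.5 -25.8]
[[507.1929115910349, -55.913455287432555], [523.792826233814, 21.170513350680125], [598.6980971318662, 4.206211336816779], [584.5150795583985, -72.76427668982717]]
[  77.8  -12.8 -100.4  167.7] [78.9 76.8 78.3 79.1]
block [552.7 -26.3]
[[521.2841034976832, 22.070678888274756], [602.1625905033189, 3.0533930353882397], [582.5979390269672, -74.6340478874476], [504.89371022315254, -55.80305298436997]]
[ -13.2 -104.1  166.4   78.1] [83.1 80.1 80.  79.6]
rack [561.7 191.8]
[[508.51206528680814, 97.61414917009881], [523.7495095937772, 293.2636501476586], [614.8977434665128, 286.5890035719765], [599.5838251930799, 89.63453421249251]]
[ 85.5  -4.2 -94.4 175. ] [196.2  91.4 197.5  91.4]
rack [557.5 190.3]
[[521.6055706169147, 293.1761404618122], [608.1864396595067, 285.98186514620534], [593.3209127018381, 87.765239664516], [507.06189186752715, 94.08432208256556]]
[ -4.7 -94.3 175.8  85.8] [ 86.9 198.8  86.5 199.6]
handle [558.6 241.4]
[[558.4711990451393, 228.75816612320705], [558.7706199430414, 254.02613301025903]]
[ 89.3 -90.7] [25.3 25.3]
handle [563.1 253.8]
[[556.7817353456036, 253.85719764011913], [569.3541091776635, 253.77524150910028]]
[ -0.4 179.6] [12.6 12.6]
```

```bash
cat >> h.py <<'E'
def plan(pos,yaw,st=None):
    "tool-frame shift (m) and turn (deg) to reach pos with tool z down, tool x at world angle yaw deg"
    st=st or observe();T=Ro.from_rotvec(st["tool_rot"]).as_matrix()
    a=np.radians(yaw);X=np.array([np.cos(a),np.sin(a),0]);Z=np.array([0,0,-1.])
    G=np.column_stack([X,np.cross(Z,X),Z])
    print("t",st["time_s"],"pos",st["position"].round(1),"yaw",np.degrees(np.arctan2(T[1,0],T[0,0])).round(2),"F",st["contact_force"].round(1),"w",st["grip_width"])
    print(" shift",((T.T@(np.array(pos)-st["position"]))/1000).round(4)," turn",np.degrees(Ro.from_matrix(T.T@G).as_rotvec()).round(2))
E
python3 - <<'E'
from h import *
for y in(-4.6,175.4): plan([563,241,220],y)
S=cam("scene")
print(ray(S,(420,277),122),ray(S,(510,276),122),ray(S,(418,297),62))
E
```

```text
t 0.15 pos [ 214.1 -613.2  204.6] yaw -70.76 F [ 0.3 -0.2 -0.3] w 94.12452493698498
 shift [-0.6916 -0.6109 -0.0143]  turn [-6.000e-02  7.000e-02 -6.616e+01]
t 0.15 pos [ 214.1 -613.2  204.6] yaw -70.76 F [ 0.3 -0.2 -0.3] w 94.12452493698498
 shift [-0.6916 -0.6109 -0.0143]  turn [7.0000e-02 7.0000e-02 1.1384e+02]
[694.39930821 195.17717019 122.        ] [658.04371912 358.49419199 122.        ] [695.57889111 198.97353194  62.        ]
```

```bash
python3 - <<'E'
from h import *
plan([545,-20,260],-13)
E
```

```text
t 0.15 pos [ 214.1 -613.2  204.6] yaw -70.76 F [ 0.3 -0.2 -0.3] w 94.12452493698498
 shift [-0.4512 -0.5079 -0.0546]  turn [-5.000e-02  7.000e-02 -5.776e+01]
```

drive_tool(increments=[[[-0.03,-0.034,-0.01],[0,0,-5],1],[[-0.066,-0.074,-0.02],[0,0,-10],1],[[-0.105,-0.118,-0.03],[0,0,-15],1],[[-0.145,-0.163,-0.04],[0,0,-20],1],[[-0.185,-0.208,-0.05],[0,0,-25],1]])

```text
time_s: 0.78
position: [350.2, -368.6, 255.5]
tool_rot: [-2.896, 1.218, 0.0]
contact_force: [1.2, 0.1, 0.2]
grip_width: 94.2
```

```bash
python3 - <<'E'
from h import *
plan([545,-20,260],-13)
E
```

```text
t 0.775 pos [ 350.2 -368.6  255.5] yaw -45.62 F [1.2 0.1 0.2] w 94.23871521648685
 shift [-0.1129 -0.3831 -0.0044]  turn [-1.000e-02  0.000e+00 -3.262e+01]
```

drive_tool(increments=[[[-0.016,-0.055,0],[0,0,-5],1],[[-0.032,-0.11,0],[0,0,-10],1],[[-0.048,-0.165,0],[0,0,-16],1],[[-0.064,-0.22,0],[0,0,-21],1],[[-0.08,-0.275,-0.002],[0,0,-26],1]])

```text
time_s: 1.4
position: [491.2, -119.4, 257.2]
tool_rot: [-3.096, 0.535, 0.0]
contact_force: [0.5, -0.4, -0.1]
grip_width: 93.9
```

```bash
python3 - <<'E'
from h import *
plan([545,-20,260],-13)
E
```

```text
t 1.4 pos [ 491.2 -119.4  257.2] yaw -19.6 F [ 0.5 -0.4 -0.1] w 93.88763701978108
 shift [ 0.0173 -0.1117 -0.0028]  turn [ 0.    0.01 -6.6 ]
```

drive_tool(increments=[[[0.007,-0.05,-0.001],[0,0,-3],1],[[0.014,-0.09,-0.002],[0,0,-6],1],[[0.017,-0.112,-0.003],[0,0,-6.6],1],[[0.017,-0.112,-0.003],[0,0,-6.6],1],[[0.017,-0.112,-0.003],[0,0,-6.6],1]])

```text
time_s: 2.02
position: [544.3, -22.3, 260.2]
tool_rot: [3.121, -0.361, -0.001]
contact_force: [-0.6, -0.2, 0.0]
grip_width: 94.2
```

```bash
python3 - <<'E'
from h import *
st=observe();im=capture("wrist");cv2.imwrite("pics/w1.png",im);np.save("w1.npy",np.r_[st["position"],st["tool_rot"]])
plan([563,241,220],-4.6,st)
c=cam("wrist",st);print(proj(c,[553,-26,60]))
E
```

```text
t 2.025 pos [544.3 -22.3 260.2] yaw -13.2 F [-0.6 -0.2  0. ] w 94.18861242210366
 shift [-0.0418 -0.2606  0.0401]  turn [ 0.02  0.04 -8.6 ]
[327.63698793 218.15439221]
```

View pics/w1.png

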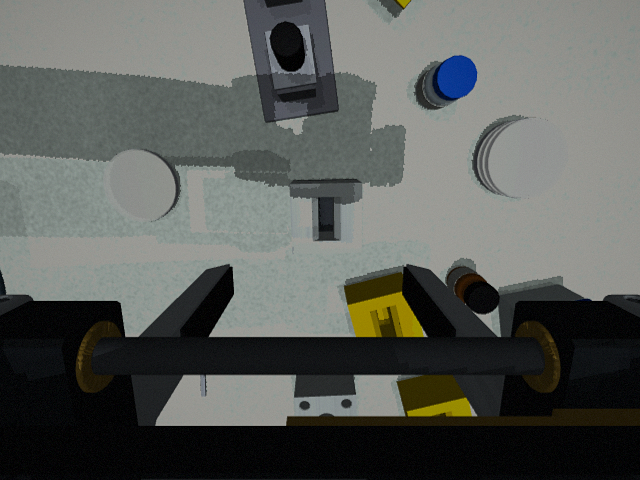

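The wrist image shows the slot block with the slot at about (326,218), and the plug gauge at (288,45). I'll measure the slot in a crop.

```bash
python3 - <<'E'
import cv2
a=cv2.imread("pics/w1.png")[170:255,275:380]
cv2.imwrite("pics/w1c.png",cv2.resize(a,None,fx=7,fy=7,interpolation=cv2.INTER_CUBIC))
E
```

```text
(no output)
```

View pics/w1c.png

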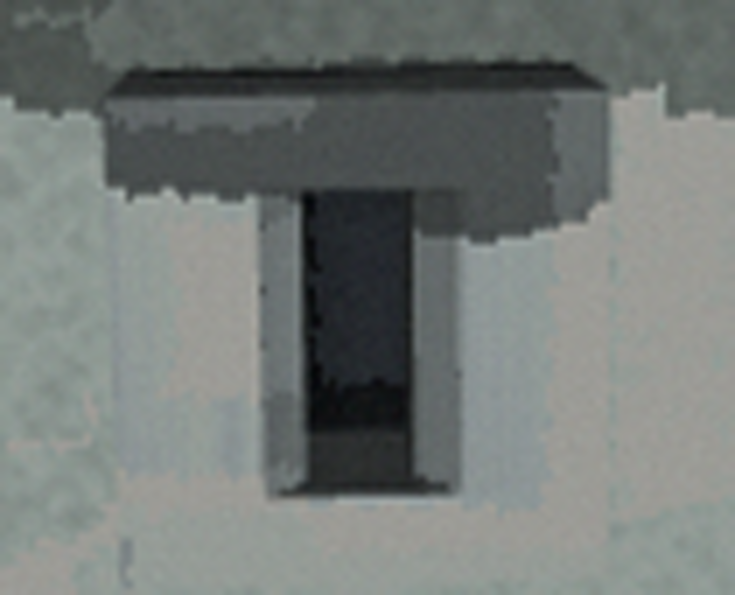

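```bash
python3 - <<'E'
from h import *
np.set_printoptions(precision=1,suppress=True)
w=np.load("w1.npy");c=cam("wrist",dict(position=w[:3],tool_rot=w[3:]))
f=lambda p:(p[0]/7+275-.43,p[1]/7+170-.43)
A=np.array([ray(c,f(p),60)[:2] for p in[(259,190),(459,190),(459,494),(267,494)]])
B=np.array([ray(c,f(p),53)[:2] for p in[(303,190),(413,190),(414,430),(308,430)]])
for P in(A,B):
  e=np.diff(np.vstack([P,P[:1]]),axis=0);print(P.mean(0),np.degrees(np.arctan2(e[:,1],e[:,0])),np.hypot(*e.T))
E
```

```text
[551.2 -26.3] [ -13.1 -102.3  166.9   78.1] [31.7 49.6 31.3 49.7]
[552.  -22.2] [ -13.1 -102.3  166.9   78.1] [17.7 39.7 17.5 39.7]
```

Slot centre ≈ (552,-26), yaw ≈ -12.6°, and its dimensions match the description. Now on to the gauge.

drive_tool(increments=[[[-0.008,-0.05,0.008],[0,0,-2],1],[[-0.017,-0.11,0.016],[0,0,-4],1],[[-0.027,-0.17,0.024],[0,0,-6],1],[[-0.036,-0.225,0.032],[0,0,-8],1],[[-0.042,-0.26,0.04],[0,0,-8.6],1]])

```text
time_s: 2.7
position: [562.9, 242.2, 220.2]
tool_rot: [-3.139, 0.124, -0.0]
contact_force: [0.2, 0.1, -0.7]
grip_width: 94.0
```

```bash
python3 - <<'E'
from h import *
st=observe();im=capture("wrist");cv2.imwrite("pics/w2.png",im);np.save("w2.npy",np.r_[st["position"],st["tool_rot"]])
plan([563,241,81],-4.6,st)
c=cam("wrist",st);print(proj(c,[563,241,122]))
E
```

```text
t 2.7 pos [562.9 242.2 220.2] yaw -4.53 F [ 0.2  0.1 -0.7] w 93.96987581486674
 shift [0.0002 0.0012 0.1392]  turn [-0.   -0.01  0.07]
[319.7746529  240.12762279]
```

View pics/w2.png

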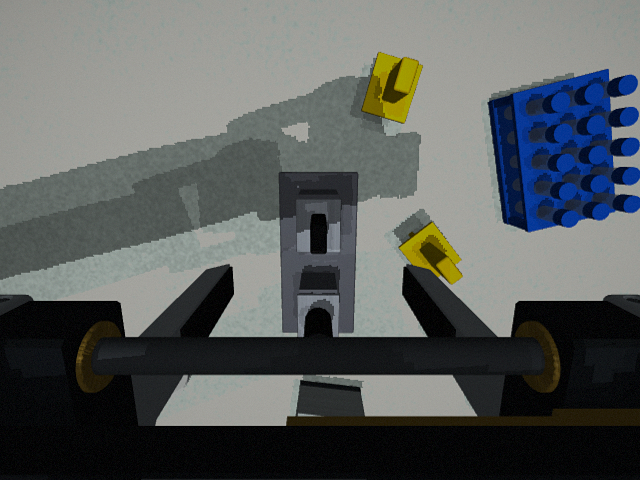

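The wrist view shows the blade gauge at about (319,230), with its flange between x 297 and 341. The yellow look-alikes at (393,87) and (430,250) are clear of the fingers.

```bash
python3 - <<'E'
import cv2
a=cv2.imread("pics/w2.png")[165:285,265:375]
cv2.imwrite("pics/w2c.png",cv2.resize(cv2.convertScaleAbs(a,alpha=1.6,beta=15),None,fx=5,fy=5,interpolation=cv2.INTER_CUBIC))
E
```

```text
(no output)
```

View pics/w2c.png

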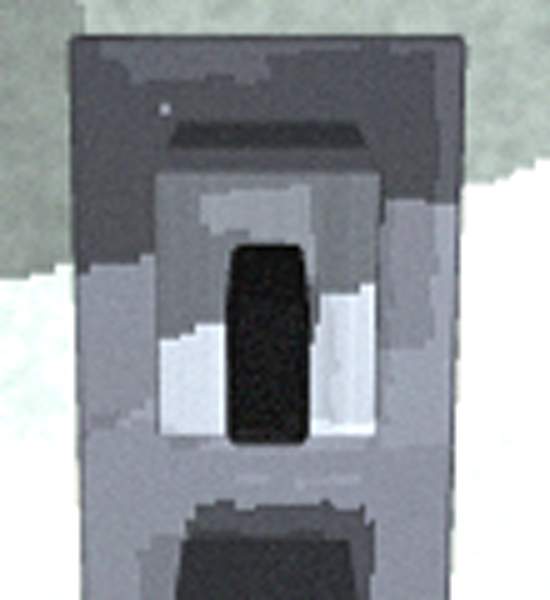

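```bash
python3 - <<'E'
from h import *
np.set_printoptions(precision=1,suppress=True)
w=np.load("w2.npy");st=dict(position=w[:3],tool_rot=w[3:]);c=cam("wrist",st)
f=lambda p:(p[0]/5+265-.4,p[1]/5+165-.4)
A=np.array([ray(c,f(p),67)[:2] for p in[(157,172),(378,172),(377,436),(160,436)]])
B=np.array([ray(c,f(p),122)[:2] for p in[(228,290),(307,290),(309,443),(227,443)]])
for P in(A,B):
  e=np.diff(np.vstack([P,P[:1]]),axis=0);print(P.mean(0),np.degrees(np.arctan2(e[:,1],e[:,0])),np.hypot(*e.T))
E
```

```text
[561.8 241.8] [ -4.5 -93.8 175.5  85.3] [43.  53.4 43.8 53.4]
[561.8 242.9] [ -4.5 -93.4 175.5  84.9] [13.  26.3 13.8 26.3]
```

Gauge at (562,242), yaw -4.5°, with matching dimensions. Descending.

drive_tool(increments=[[[-0.001,0,0.04],[0,0,0],1],[[-0.001,0,0.085],[0,0,0],1],[[-0.001,0,0.12],[0,0,0],1],[[-0.001,0,0.138],[0,0,0],1],[[-0.001,0,0.14],[0,0,0],1]])

```text
time_s: 3.38
position: [561.7, 240.2, 79.8]
tool_rot: [3.139, -0.127, -0.002]
contact_force: [-0.1, 0.5, 1.0]
grip_width: 93.9
```

drive_tool(increments=[[[0,0,0],[0,0,0],0.5],[[0,0,0],[0,0,0],0.3],[[0,0,0],[0,0,0],0],[[0,0,0],[0,0,0],0],[[0,0,0],[0,0,0],0]])

```text
time_s: 4.0
position: [562.0, 241.2, 80.6]
tool_rot: [-3.139, 0.125, -0.0]
contact_force: [0.2, -0.2, -0.1]
grip_width: 47.6
```

```bash
python3 - <<'E'
from h import *
plan([562,242,180],-4.5)
cv2.imwrite("pics/w3.png",capture("wrist"))
E
```

```text
t 4.0 pos [562.  241.2  80.6] yaw -4.56 F [ 0.2 -0.2 -0.1] w 47.609808539555665
 shift [-0.0001 -0.0008 -0.0994]  turn [-0.   -0.01 -0.06]
```

View pics/w3.png

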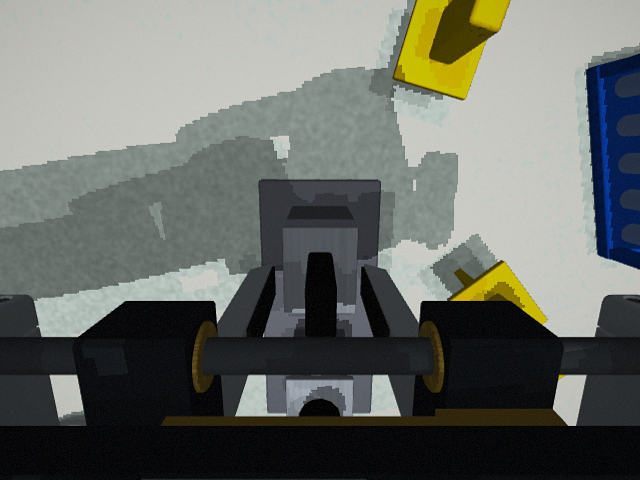

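The fingers are still closing and straddle the handle at (320,290). I'll keep closing.

drive_tool(increments=[[[0,0,0],[0,0,0],0],[[0,0,0],[0,0,0],0],[[0,0,0],[0,0,0],0],[[0,0,0],[0,0,0],0],[[0,0,0],[0,0,0],0]])

```text
time_s: 4.68
position: [562.2, 241.1, 80.5]
tool_rot: [-3.139, 0.125, -0.001]
contact_force: [2.0, -0.8, 0.1]
grip_width: 13.6
```

Gripped at 13.6 mm. Lifting 150 mm, so the blade clears the plug gauge by about 45 mm.

drive_tool(increments=[[[0,0,-0.012],[0,0,0],0],[[0,0,-0.045],[0,0,0],0],[[0,0,-0.085],[0,0,0],0],[[0,0,-0.125],[0,0,0],0],[[0,0,-0.15],[0,0,0],0]])

```text
time_s: 5.3
position: [562.4, 241.3, 233.6]
tool_rot: [-3.138, 0.125, -0.004]
contact_force: [0.7, -0.2, -2.5]
grip_width: 14.0
```

```bash
python3 - <<'E'
from h import *
plan([552,-26,230],-12.6)
cv2.imwrite("pics/w4.png",capture("wrist"));s=capture("side");cv2.imwrite("pics/s4.png",cv2.resize(s[100:340,200:440],None,fx=2.4,fy=2.4))
E
```

```text
t 5.3 pos [562.4 241.3 233.6] yaw -4.55 F [ 0.7 -0.2 -2.5] w 14.001233300883644
 shift [0.0108 0.2673 0.0034]  turn [-0.06 -0.15  8.05]
```

View pics/w4.png

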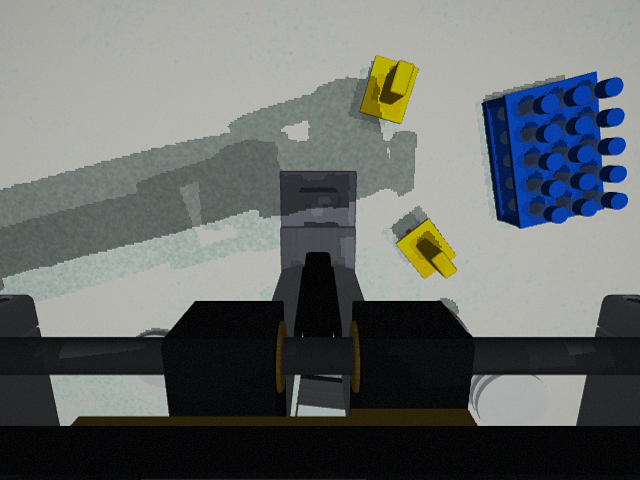

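View pics/s4.png

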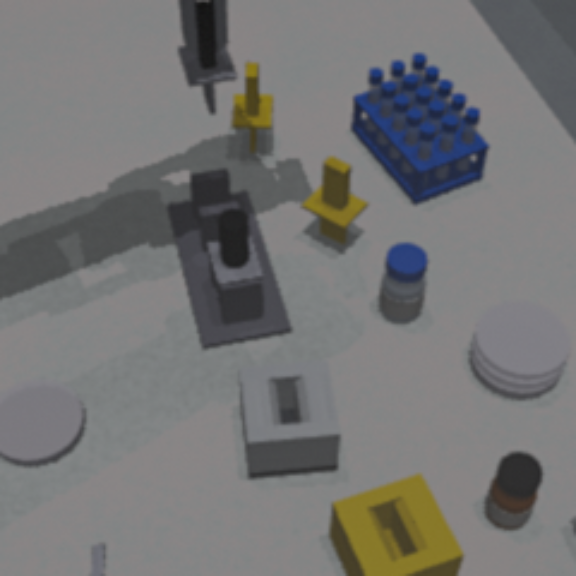

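The gauge is held upright (side crop, 205,60), and the plug gauge remains at (235,240). Moving over the slot.

drive_tool(increments=[[[0.002,0.04,0],[0,0,1],0],[[0.004,0.095,0],[0,0,3],0],[[0.006,0.15,0],[0,0,5],0],[[0.009,0.205,0.001],[0,0,7],0],[[0.011,0.25,0.003],[0,0,8],0]])

```text
time_s: 6.02
position: [552.0, -10.7, 226.0]
tool_rot: [-3.122, 0.346, 0.003]
contact_force: [1.0, 0.7, -2.3]
grip_width: 13.4
```

```bash
python3 - <<'E'
from h import *
plan([552,-26,145],-12.6)
E
```

```text
t 6.025 pos [552.  -10.7 226. ] yaw -12.64 F [ 1.   0.7 -2.3] w 13.397149978588667
 shift [0.0036 0.0149 0.081 ]  turn [ 0.    0.13 -0.04]
```

drive_tool(increments=[[[0.002,0.007,0.01],[0,0,0],0],[[0.0035,0.014,0.035],[0,0,0],0],[[0.0035,0.015,0.06],[0,0,0],0],[[0.0035,0.015,0.078],[0,0,0],0],[[0.0035,0.015,0.083],[0,0,0],0]])

```text
time_s: 6.65
position: [552.1, -23.4, 142.5]
tool_rot: [-3.122, 0.342, 0.005]
contact_force: [-0.9, 0.9, -1.4]
grip_width: 13.8
```

drive_tool(increments=[[[0,0,0],[0,0,0],0],[[0,0,0],[0,0,0],0],[[0,0,0],[0,0,0],0],[[0,0,0],[0,0,0],0],[[0,0,0],[0,0,0],0]])

```text
time_s: 7.28
position: [553.3, -24.4, 144.6]
tool_rot: [3.123, -0.344, 0.0]
contact_force: [0.6, -0.6, -1.7]
grip_width: 13.7
```

```bash
python3 - <<'E'
from h import *
plan([552,-26,79],-12.6)
s=capture("side");cv2.imwrite("pics/s5.png",cv2.resize(s[200:320,260:380],None,fx=4.8,fy=4.8,interpolation=cv2.INTER_CUBIC))
s=capture("scene");cv2.imwrite("pics/c5.png",cv2.resize(s[170:290,260:400],None,fx=4.8,fy=4.8,interpolation=cv2.INTER_CUBIC))
E
```

```text
t 7.275 pos [553.3 -24.4 144.6] yaw -12.56 F [ 0.6 -0.6 -1.7] w 13.6742205732461
 shift [-0.0009  0.0019  0.0656]  turn [-0.   -0.02  0.04]
```

View pics/s5.png

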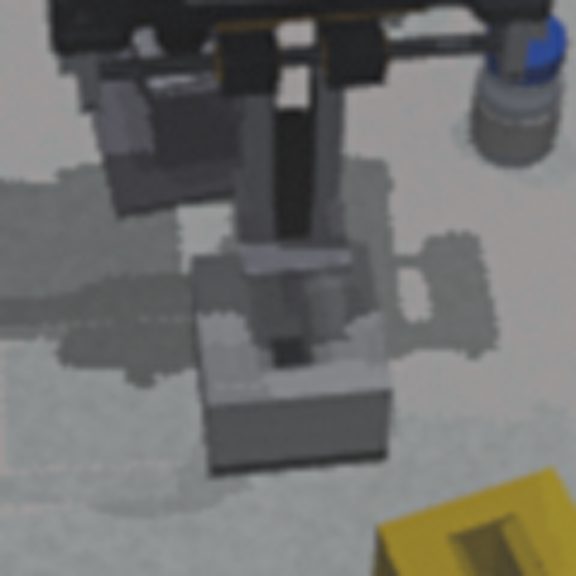

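View pics/c5.png

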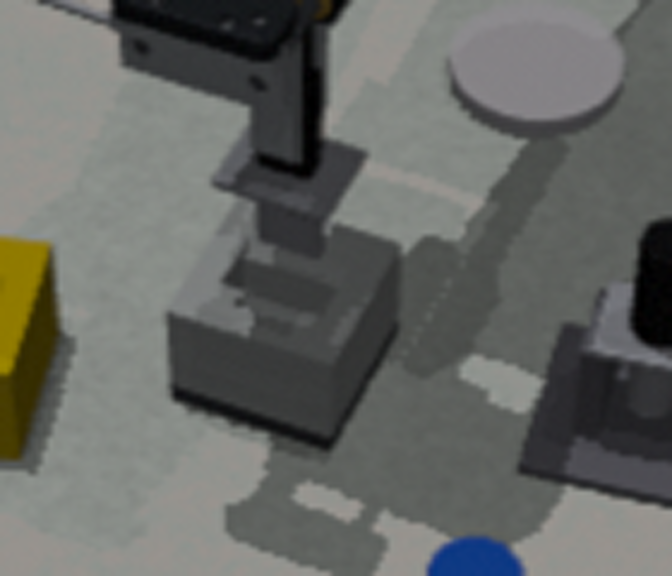

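Blade is above the slot in both views: scene crop tip (290,250) over the slot at (285,285). Lowering.

drive_tool(increments=[[[-0.001,0.002,0.006],[0,0,0],0],[[-0.001,0.002,0.018],[0,0,0],0],[[-0.001,0.002,0.031],[0,0,0],0],[[-0.001,0.002,0.043],[0,0,0],0],[[-0.001,0.002,0.052],[0,0,0],0]])

```text
time_s: 8.0
position: [551.4, -25.9, 91.2]
tool_rot: [-3.123, 0.344, 0.002]
contact_force: [-0.3, -1.0, -2.3]
grip_width: 13.9
```

drive_tool(increments=[[[0,0,0.001],[0,0,0],0],[[0,0,0.003],[0,0,0],0],[[0,0,0.005],[0,0,0],0],[[0,0,0.007],[0,0,0],0],[[0,0,0.009],[0,0,0],0]])

```text
time_s: 8.62
position: [551.9, -26.1, 83.5]
tool_rot: [3.123, -0.344, 0.0]
contact_force: [-1.2, -0.0, -2.5]
grip_width: 13.8
```

```bash
python3 - <<'E'
from h import *
plan([552,-26,79],-12.6)
s=capture("side");cv2.imwrite("pics/s6.png",cv2.resize(s[200:320,260:380],None,fx=4.8,fy=4.8,interpolation=cv2.INTER_CUBIC))
s=capture("scene");cv2.imwrite("pics/c6.png",cv2.resize(s[170:290,260:400],None,fx=4.8,fy=4.8,interpolation=cv2.INTER_CUBIC))
E
```

```text
t 8.625 pos [551.9 -26.1  83.5] yaw -12.56 F [-1.2 -0.  -2.5] w 13.849875885857895
 shift [ 0.0001 -0.0001  0.0045]  turn [ 0.   -0.02  0.04]
```

View pics/s6.png

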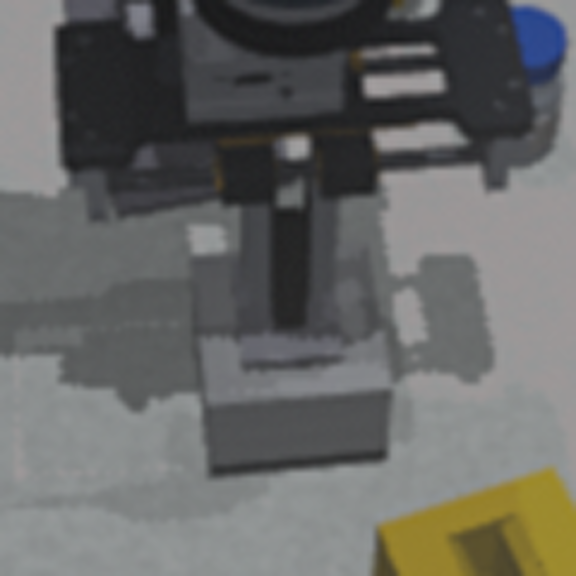

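View pics/c6.png

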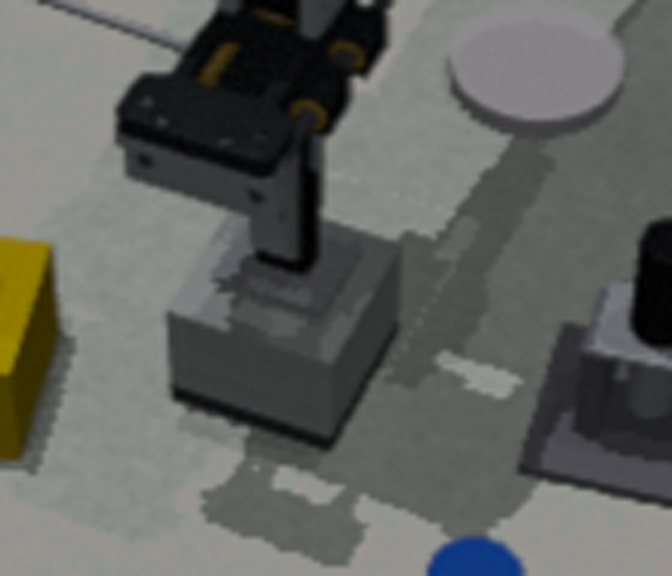

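The blade is inside the slot, with the flange about 4 mm above the top. I'll finish in small steps and watch the force.

drive_tool(increments=[[[0,0,0.001],[0,0,0],0],[[0,0,0.002],[0,0,0],0],[[0,0,0.003],[0,0,0],0],[[0,0,0.0035],[0,0,0],0],[[0,0,0.004],[0,0,0],0]])

```text
time_s: 9.35
position: [551.8, -26.1, 79.4]
tool_rot: [3.123, -0.344, -0.0]
contact_force: [1.0, 0.9, -1.7]
grip_width: 13.8
```

drive_tool(increments=[[[0,0,0.0005],[0,0,0],0],[[0,0,0.001],[0,0,0],0],[[0,0,0.001],[0,0,0],0],[[0,0,0.001],[0,0,0],0],[[0,0,0.001],[0,0,0],0]])

```text
time_s: 9.98
position: [551.9, -26.1, 78.5]
tool_rot: [3.123, -0.344, 0.0]
contact_force: [-0.2, 0.2, -2.2]
grip_width: 13.7
```

No contact yet.

drive_tool(increments=[[[0,0,0.0002],[0,0,0],0],[[0,0,0.0004],[0,0,0],0],[[0,0,0.0006],[0,0,0],0],[[0,0,0.0008],[0,0,0],0],[[0,0,0.0008],[0,0,0],0]])

```text
time_s: 10.6
position: [551.9, -26.1, 78.5]
tool_rot: [3.123, -0.343, -0.0]
contact_force: [-3.7, 1.3, 5.4]
grip_width: 13.7
```

drive_tool(increments=[[[0,0,0.0002],[0,0,0],0],[[0,0,0.0004],[0,0,0],0],[[0,0,0.0006],[0,0,0],0],[[0,0,0.0006],[0,0,0],0],[[0,0,0.0006],[0,0,0],0]])

```text
time_s: 11.22
position: [551.9, -26.1, 78.5]
tool_rot: [3.123, -0.343, -0.001]
contact_force: [-5.6, 0.5, 10.0]
grip_width: 13.6
```

Contact at TCP z 78.5, the expected seating height, with a 10 N upward push. Releasing.

drive_tool(increments=[[[0,0,-0.0005],[0,0,0],0.1],[[0,0,-0.0005],[0,0,0],0.3],[[0,0,-0.0005],[0,0,0],0.6],[[0,0,-0.0005],[0,0,0],0.6],[[0,0,-0.0005],[0,0,0],0.6]])

```text
time_s: 11.85
position: [551.8, -26.1, 77.4]
tool_rot: [-3.123, 0.344, 0.0]
contact_force: [0.4, -0.4, -0.4]
grip_width: 50.4
```

```bash
python3 - <<'E'
from h import *
plan([552,-26,220],-12.6)
cv2.imwrite("pics/w7.png",capture("wrist"))
E
```

```text
t 11.85 pos [551.8 -26.1  77.4] yaw -12.56 F [ 0.4 -0.4 -0.4] w 50.3964678081588
 shift [ 2.000e-04 -1.000e-04 -1.426e-01]  turn [-0.    0.    0.04]
```

View pics/w7.png

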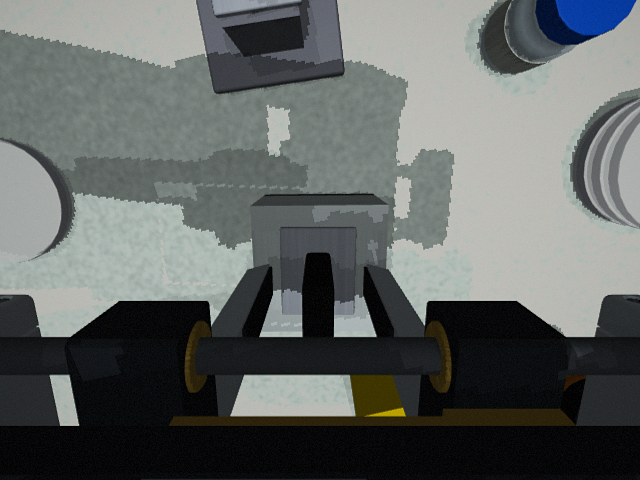

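The fingers are clear of the handle at (318,290), and the flange sits square on the block. Retreating straight up.

drive_tool(increments=[[[0,0,-0.012],[0,0,0],0.6],[[0,0,-0.04],[0,0,0],0.6],[[0,0,-0.08],[0,0,0],0.6],[[0,0,-0.12],[0,0,0],0.6],[[0,0,-0.15],[0,0,0],0.6]])

```text
time_s: 12.52
position: [552.4, -26.2, 230.7]
tool_rot: [3.122, -0.344, 0.005]
contact_force: [0.1, -0.4, -0.3]
grip_width: 56.2
```

drive_tool(increments=[[[-0.03,0,-0.01],[0,0,0],0.6],[[-0.06,0.03,-0.02],[0,0,0],0.6],[[-0.08,0.07,-0.02],[0,0,0],0.6],[[-0.08,0.09,-0.02],[0,0,0],0.6],[[-0.08,0.09,-0.02],[0,0,0],0.6]])

```text
time_s: 13.15
position: [454.1, -97.3, 248.5]
tool_rot: [3.122, -0.347, 0.002]
contact_force: [-0.5, 0.7, -0.4]
grip_width: 56.0
```

```bash
python3 - <<'E'
from h import *
plan([552,-26,220],-12.6)
a=capture("side");cv2.imwrite("pics/s8.png",cv2.resize(a[140:320,240:390],None,fx=3.3,fy=3.3,interpolation=cv2.INTER_CUBIC))
s=capture("scene");cv2.imwrite("pics/c8.png",cv2.resize(s[160:300,270:480],None,fx=3.8,fy=3.8,interpolation=cv2.INTER_CUBIC))
E
```

```text
t 13.15 pos [454.1 -97.3 248.5] yaw -12.69 F [-0.5  0.7 -0.4] w 56.04260512867424
 shift [ 0.0798 -0.0911  0.0286]  turn [ 0.01 -0.09 -0.09]
```

View pics/s8.png

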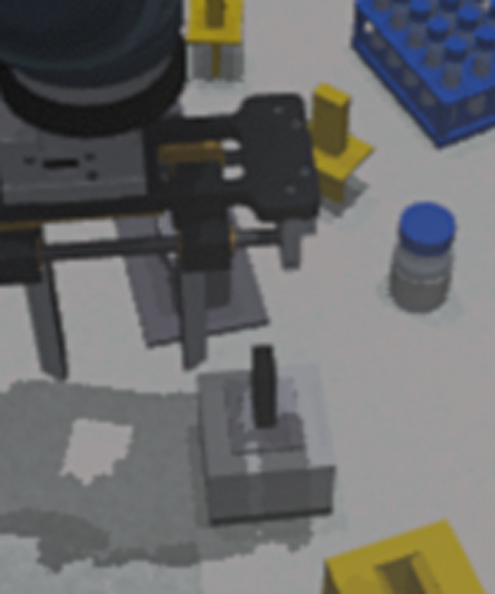

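View pics/c8.png

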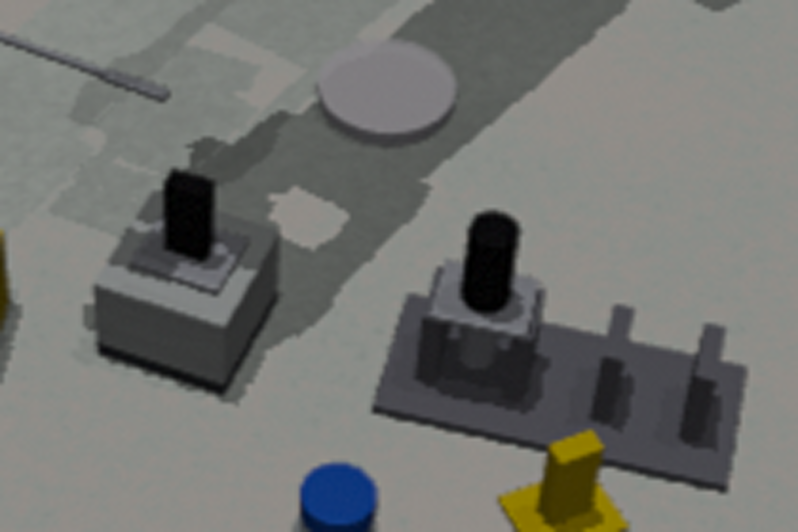

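The gauge stands upright with its flange flat on the slot block (scene crop, 190,255). The plug gauge still hangs in the rack at (490,270). Handing in.

```bash
python3 - <<'E'
from plant import *
print(finish_job())
E
```

```text
the job is handed in; nothing more can be done
None
```

The job is done and handed in at about 13.3 s, within the 32 s limit. I lifted the blade gauge out of its rack bay, guided its blade down into the grey slot block in the gripper, and let go once the flange had seated.

- **Seating:** the flange touched down with the tool at 78.5 mm, which is the expected height, and the contact force was about 10 N.
- **Final views:** the last scene and side pictures show the gauge upright with its flange flat on the block. The gripper is well clear and touching nothing.
- **Left alone:** the plug gauge still hangs in the rack, and I did not go near the yellow look-alikes.

The block position from the three cameras differed by about 2 mm, well within the slot's clearance. No check failed.

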